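# Close the vented media bottle

## Task

Close the white bottle that stands in the yellow holder: screw its green cap clockwise until it is fully home on the black collar, and only then push the orange vent plug in the middle of the cap down until it clicks in and stays down. Stop pushing when it has clicked (do not lean on it), leave the cap and let go; leave the blue-capped bottle, the tip box and the steel beaker where they stand.

Things in the scene. Friction and masses are not known exactly. Their poses are not given: they have to be found in the camera images.
- bottle: yellow holder (110 x 110 mm plate, 8 mm thick, low fence up to 50 mm high) bolted to the work surface, with a white bottle of 72 mm diameter fixed upright in its middle. Origin: on the bottle's axis at the work surface, z up. The bottle's shoulder narrows above 96 mm; a black sealing collar of 46 mm diameter ends 131 mm above the work surface and the cap's skirt rests on it when home.
- cap_grip (a point): green ribbed screw cap, 48 mm diameter, 32 mm high. This point is on its upright axis, 21 mm above the skirt's lower edge and 11 mm below its flat top: a good height to grip (fingertips then clear the collar). It stands 152.5 mm above the work surface when the cap is home, higher by 6 mm a turn before. The cap sinks as it is turned clockwise seen from above.
- cap (a joint): how far the cap is screwed on, rad: grows clockwise seen from above; 9.0 is fully home (hard stop). It starts, already on the thread, between 0.8 and 3.5, so 0.9 to 1.3 turns are left: more than one grip. It turns with light friction (0.08 N m) and stays where it is left.
- vent: orange round vent plug in the middle of the green cap, 22 mm diameter, standing 10 mm above the cap's top when open and 4 mm when clicked in. Origin: on the cap's axis at the height of the cap's flat top while the plug is open; it turns and sinks with the cap and goes down with the plug.
- vent_top (a point): centre of the plug's flat top face, where to push straight down. With the cap home it is 173.5 mm above the work surface when open and 167.5 mm when clicked in.
- vent_press (a joint): how far the plug is pressed in, m: 0 open, 0.006 fully in against a hard stop. It is sprung: resistance starts near 6 N, peaks at about 8 to 10 N some 1 mm in, then fades; from about 3 mm it jumps in by itself and stays; let go before that and it springs back up. More than 45 N on it is leaning on it.
- spare_mid (a point): bystander: loose closed white bottle with a blue cap, 72 mm diameter, 160 mm high; point at half height on its axis. It stands left or right of the holder.
- tip_box_mid (a point): bystander: loose blue tip box with a pale lid, 88 x 128 x 69 mm; point at its middle, half-way up.
- beaker: bystander: loose open steel beaker, 60 mm diameter, 75 mm high; origin at the centre of its underside.

How it is judged:
By the outcome, as a careful person would: the job done as asked, in the order asked, and still so for the second after the job is handed in, with the robot touching nothing.
It also fails if it takes over 61 s, if anything falls off the work surface, if the arm or the gripper's body presses on something with over 40 N, if the wrist force passes 120 N, or if a joint passes its speed limit or range.

## Robot

A 7-joint arm with a two-finger parallel gripper is mounted at the origin on the work surface. World frame = base frame: x ahead of the robot, y to its left, z up, the work surface at z = 0. Lengths are in m, angles in rad, forces in N, time in s.
With the tool pointing down it reaches from about 0.4 to 0.875 m from the base axis. Payload 19.3 kg.
Tool frame: the origin (TCP) lies on the centre line of the jaws, within the pads' length; the fingertips stand 11 mm ahead of it and the grasp point (between the pads) lies 8 mm behind it; y points along the fingers, x is the direction in which the jaws open and shut, and the axes are right-handed (so a half turn about y gives the same grasp; the last joint's range is limited). The gripper opens to 85 mm and grips with 20 to 120 N. Pads are 22 mm wide; open, the fingers measure 114 mm over their backs; the gripper's body (76 mm by 85 mm) begins 54 mm behind the grasp point. The pads swing forward as they close: fully open they stand 13 mm farther back than shut.
Start: joints at [1.225, 0.521, -0.036, 1.599, 0.021, 1.021, -0.113], TCP at [0.17, -0.601, 0.242] pointing down, gripper open.
Joint ranges: [-2.91, 2.91], [-0.3, 2.13], [-1.5, 1.42], [0.17, 2.43], [-1.26, 4.41], [0.16, 1.93], [-2.52, 2.52]. Speed limits (rad/s): [1.89, 1.89, 2.39, 2.39, 3.01, 3.01, 3.01].

## Interface

Orientations are given as [roll, pitch, yaw] about the fixed x, y, z axes, in that order (R = Rz(yaw) Ry(pitch) Rx(roll)).
In Python, from workcell import monitor, cams, bot gives the robot as it stands.
- The arm moves only by the tool send_rows, never from a script. Its argument "series" is text: rows parted by semicolons, each of 7 numbers parted by spaces: the turn, a rotation vector about the tool's x, y, z in rad, then the shift along the tool's x, y, z in mm, then the opening, from 0 (shut) to 1 (fully open). In form: ax ay az tx ty tz claw; .... A call has 1 to 20 rows; each row is the pose to reach, as a shift and turn from the pose commanded when the call began, along the tool's axes at that moment; what a row does not reach only later rows make up. A row lasts 1/12 s, in which the tool goes at most 41.7 mm and 7.16 degrees, less where a joint would pass 70% of its speed; a pose out of reach is approached as far as the arm can. A call with a gripper value outside its range is refused whole. The fingers move at their own pace and stop on an object; "force" is the grip in N (left out, the last holds). Time passes only in rows, so rows that repeat a pose let the fingers close. It gives the time, the measured TCP pose, the force and the opening at its end, in the units of the state.
- monitor.observe(): the state, without advancing time (a new reading comes with each control period).
- cams.grab_frame(name): name is "scene" or "top"; returns the picture (420x560x3 uint8, red, green, blue); there is no depth.
- cams.get_calibration(name): a dict with "mtx" (3x3 intrinsics, pixels), "origin" and "attitude" of the camera in the world. Camera axes: x right, y down, z forward; pixel columns grow to the right and rows downward; lengths in m; the calibration is good to about 2 mm. A picture is of the moment at which its call begins. get_calibration takes no time and is no camera call.
- bot.job_done(): hands the job in, once; it reports no verdict.
The state is a dict: "clock": time; "qpos": joint angles; "qd": joint speeds; "joint_efforts": joint torques, N m; "position": TCP position; "tool_rot": TCP orientation; "force": force on the tool from outside, world axes, zero at the start; "moment": the same for the moment, N m; "grip_width": finger opening in m.
Only numpy, scipy, OpenCV 4.12 (cv2) and the standard library are available. Lean on these libraries where they do the work, as an engineer would, in place of code of your own. Each camera call takes 0.05 s, during which the arm holds its last target.

## Working session

There is one attempt and no reset: what is moved stays moved. The work goes in short steps, Python scripts to look and compute and a tool call to move; the robot and the scene stay as the last step left them, time stands still between calls to the robot, and variables do not carry over. Pictures are saved under pics/ and viewed, and the job is handed in when it is done.

Besides the shell and the picture viewer there is one more tool, called after "Call:" as name(argument=value, ...) on one line, values as JSON. send_rows: Moves the arm, as the interface text tells. Its arguments: {"type":"object","properties":{"series":{"type":"string"},"force":{"type":"number"}},"required":["series"]}

```bash
ls; mkdir -p pics; python3 - <<'E'
from workcell import monitor,cams,bot
import cv2
s=monitor.observe();print(s)
for n in("scene","top"):
    c=cams.get_calibration(n);print(n,c)
    cv2.imwrite(f"pics/{n}0.png",cv2.cvtColor(cams.grab_frame(n),cv2.COLOR_RGB2BGR))
E
```

```text
pics
{'clock': 0.0, 'qpos': array([ 1.22480687,  0.52201351, -0.03632114,  1.59999663,  0.02123297,
        1.02110857, -0.11278703]), 'qd': array([ 0.00222515, -0.00014253,  0.00126786,  0.00030577, -0.00023177,
       -0.00072844, -0.00154706]), 'joint_efforts': array([-1.62222937e-04, -9.27125287e+01,  1.97964147e+00, -3.69936812e+01,
        1.78117049e-02,  8.09679885e-03, -3.70414909e-05]), 'position': array([ 0.17005666, -0.60108341,  0.2417302 ]), 'tool_rot': array([-1.57090912e+00,  1.13473778e-03, -1.29499234e+00]), 'force': array([ 0.11356792, -0.07754647,  0.86967514]), 'moment': array([ 0.05177055, -0.017803  ,  0.00741737]), 'grip_width': 0.0851321948417874}
scene {'mtx': array([[508.37883194,   0.        , 289.60165128],
       [  0.        , 508.37883194, 210.95890591],
       [  0.        ,   0.        ,   1.        ]]), 'origin': array([1.0603807, 0.073615 , 0.8697205]), 'attitude': array([-2.61907907,  0.00936625,  1.65421659])}
top {'mtx': array([[445.03452229,   0.        , 276.26593837],
       [  0.        , 445.03452229, 204.03880414],
       [  0.        ,   0.        ,   1.        ]]), 'origin': array([0.47482033, 0.03420533, 0.7882184 ]), 'attitude': array([-2.90117703e+00,  2.08995775e-04, -1.67083345e+00])}
```

View pics/scene0.png

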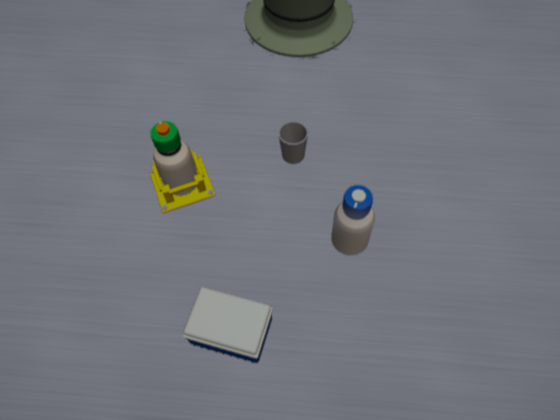

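View pics/top0.png

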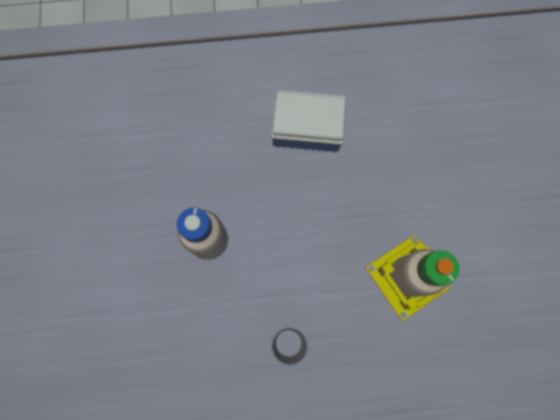

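```bash
python3 - <<'E'
import cv2,numpy as np
a=cv2.imread("pics/scene0.png")[105:215,135:225]
b=cv2.imread("pics/top0.png")[230:330,360:470]
a=cv2.resize(a,None,fx=5,fy=5,interpolation=cv2.INTER_CUBIC);b=cv2.resize(b,None,fx=6,fy=6,interpolation=cv2.INTER_CUBIC)
cv2.imwrite("pics/c1.png",a);cv2.imwrite("pics/c2.png",b)
E
```

```text
(no output)
```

View pics/c1.png

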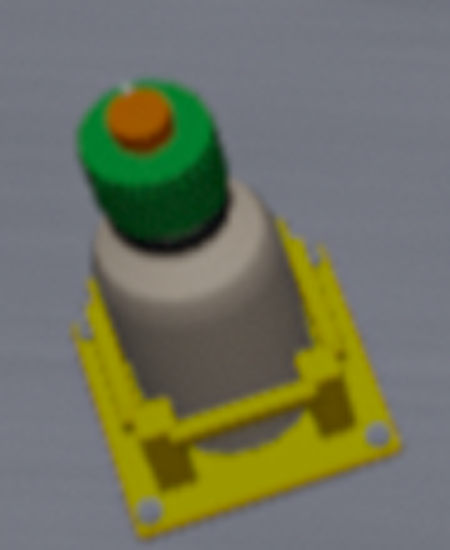

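View pics/c2.png

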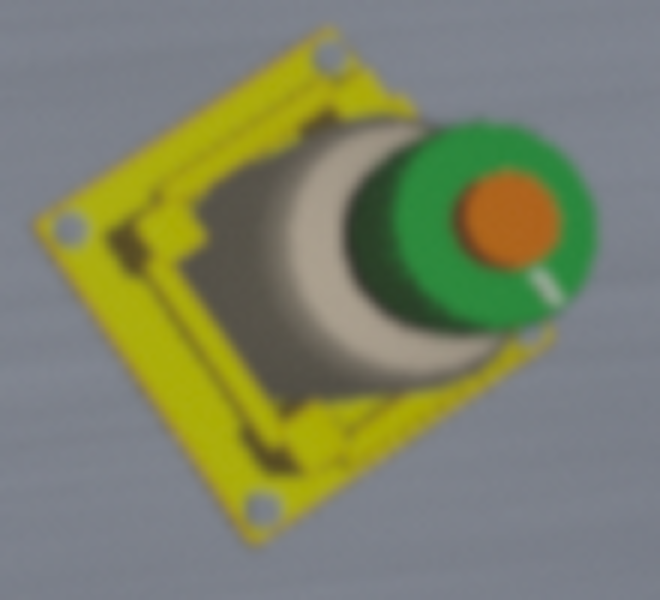

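```bash
cat > h.py <<'E'
import numpy as np,cv2
from scipy.spatial.transform import Rotation as Rn
from scipy.optimize import least_squares
from workcell import monitor,cams,bot
CAL={n:cams.get_calibration(n) for n in("scene","top")}
def P(n,X):
    c=CAL[n];R=Rn.from_euler('xyz',c['attitude']).as_matrix()
    p=(np.atleast_2d(X)-c['origin'])@R@c['mtx'].T
    return p[:,:2]/p[:,2:]
def tri(d):
    f=lambda X:np.concatenate([P(n,X)[0]-np.array(u) for n,u in d.items()])
    r=least_squares(f,[.5,-.2,.15]);return r.x,r.fun
def onplane(n,u,z):
    return least_squares(lambda q:P(n,[q[0],q[1],z])[0]-np.array(u),[.5,-.2]).x
def grab(n,name,box=None,f=1):
    g=cv2.cvtColor(cams.grab_frame(n),cv2.COLOR_RGB2BGR)
    cv2.imwrite(f"pics/{name}_raw.png",g)
    if box: g=g[box[1]:box[3],box[0]:box[2]]
    cv2.imwrite(f"pics/{name}.png",cv2.resize(g,None,fx=f,fy=f,interpolation=cv2.INTER_CUBIC));return g
E
python3 - <<'E'
from h import *
x,r=tri({"scene":(162.4,127.6),"top":(445.4,265.8)});print(x,r)
for n,u in(("scene",(162.4,127.6)),("top",(445.4,265.8))):
    for z in(.178,.18): print(n,z,onplane(n,u,z))
# plate corners from top crop
for u in((328,28),(36,225),(255,545),(553,335)):
    print(onplane("top",(360+(u[0]+.5)/6-.5,230+(u[1]+.5)/6-.5),.008))
for u in((145,535),(402,448)): print('s',onplane("scene",(135+(u[0]+.5)/5-.5,105+(u[1]+.5)/5-.5),.008))
a=[];m=[]
# bystanders
print('beaker',onplane("scene",(293,128),.075),'blue',onplane("scene",(358,196),.16),onplane("top",(193,222),.16),'box',onplane("top",(310,112),.069))
b=onplane("top",(360+(541.5)/6-.5,230+(288)/6-.5),.17); print('mark',b)
E
```

```text
[ 0.51419871 -0.20130658  0.17787972] [-0.38839825 -0.09655619 -0.3025168   0.06155027]
scene 0.178 [ 0.51445362 -0.20053853]
scene 0.18 [ 0.51603208 -0.19974586]
top 0.178 [ 0.5142322  -0.20168695]
top 0.18 [ 0.51410302 -0.20091381]
[ 0.58572832 -0.2229726 ]
[ 0.53692128 -0.12845404]
[ 0.44159844 -0.17678407]
[ 0.49084681 -0.27190985]
s [ 0.58718443 -0.22187977]
s [ 0.53961273 -0.12754944]
beaker [0.4144215  0.01892383] blue [0.61673175 0.14217333] [0.61356743 0.14085248] box [ 0.80963903 -0.05867602]
mark [ 0.49836289 -0.20768739]
```

Call:
send_rows(series="0 -0.05 0 -14 0 22 1; 0 -0.15 0 -35 0 53 1; 0 -0.25 0 -58 0 88 1; 0 -0.35 0 -82 0 123 1; 0 -0.45 0 -105 0 158 1; 0 -0.55 0 -128 0 194 1; 0 -0.65 0 -152 0 229 1; 0 -0.75 0 -175 0 264 1; 0 -0.85 0 -198 0 299 1; 0 -0.95 0 -222 0 334 1; 0 -1.05 0 -245 0 370 1; 0 -1.15 0 -268 0 405 1; 0 -1.25 0 -282 0 425 1; 0 -1.35 0 -289 0 436 1; 0 -1.45 0 -292 0 440 1; 0 -1.5 0 -292 0 440 1; 0 -1.5 0 -292 0 440 1", force=25)

```text
clock: 1.52
position: [0.5141, -0.2002, 0.2419]
tool_rot: [-1.57, 0.0, 0.208]
force: [0.1, -1.7, 0.0]
grip_width: 0.0856
```

```bash
python3 -c "
from h import *
s=monitor.observe();print(s)"
```

```text
{'clock': 1.5167, 'qpos': array([ 0.64466737,  0.44508004, -0.51564672,  1.77604385,  0.25653173,
        0.98825765,  0.23671641]), 'qd': array([ 0.00195498, -0.00745897,  0.02806669,  0.00494468, -0.0130246 ,
       -0.00290092, -0.09859294]), 'joint_efforts': array([-9.28742029e-01, -7.97506499e+01, -8.42698485e+00, -3.53867841e+01,
        2.24836981e-01,  4.35888337e-02,  1.97937325e+00]), 'position': array([ 0.51408249, -0.20020031,  0.24192742]), 'tool_rot': array([-1.57015771e+00,  4.57586242e-04,  2.08378555e-01]), 'force': array([ 0.08410983, -1.69118266,  0.02850142]), 'moment': array([-0.04266877,  0.01997321,  0.0232732 ]), 'grip_width': 0.08562630920648859}
```

Call:
send_rows(series="0 -0.05 0 0 0 0 1; 0 -0.17 0 0 0 0 1; 0 -0.29 0 0 0 0 1; 0 -0.41 0 0 0 0 1; 0 -0.53 0 0 0 0 1; 0 -0.65 0 0 0 0 1; 0 -0.77 0 0 0 0 1; 0 -0.89 0 0 0 0 1; 0 -1.01 0 0 0 0 1; 0 -1.13 0 0 4 0 1; 0 -1.25 0 0 12 0 1; 0 -1.37 0 0 20 0 1; 0 -1.49 0 0 28 0 1; 0 -1.57 0 0 36 0 1; 0 -1.62 0 0 40 0 1; 0 -1.62 0 0 40 0 1; 0 -1.62 0 0 40 0 1")

```text
clock: 2.93
position: [0.5138, -0.2009, 0.2021]
tool_rot: [-1.57, -0.0, 1.821]
force: [-0.0, 0.1, -0.3]
grip_width: 0.0853
```

```bash
python3 -c "
from h import *
s=monitor.observe();print(s['qpos'],s['position'],s['tool_rot'],s['force'],s['moment'])
grab('scene','s1',(80,40,280,200),4)"
```

```text
[ 0.8751155   0.58342848 -0.86513789  1.80496549  0.52149876  0.99945639
  1.61965333] [ 0.51377525 -0.20087298  0.20212666] [-1.57033020e+00 -4.86968539e-04  1.82112181e+00] [-0.01375533  0.12284642 -0.29071736] [ 0.02286907 -0.00422704  0.01802207]
```

View pics/s1.png

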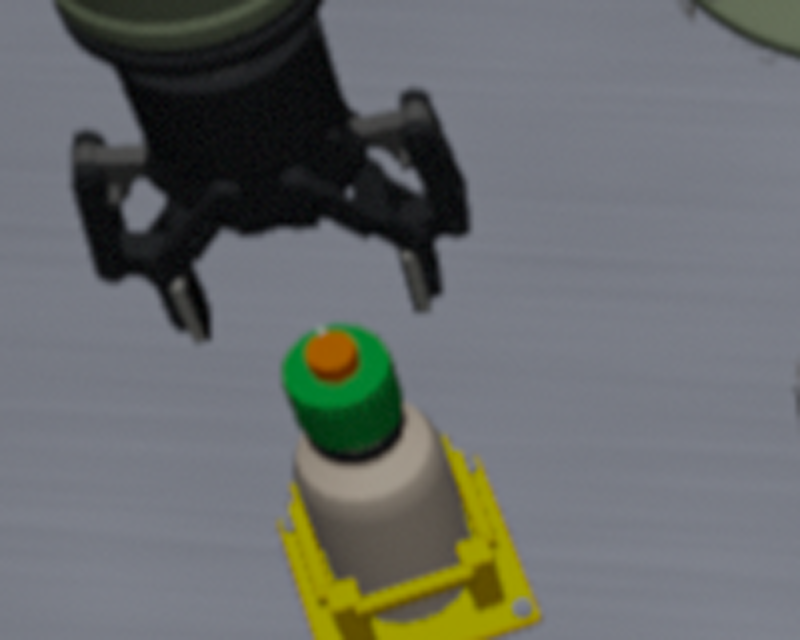

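```bash
python3 -c "
from h import *
for z in (.19,.2,.21): print(P('scene',[.5138,-.2009,z])*4-np.array([320,160]))"
```

```text
[[322.77379296 331.26181706]]
[[317.3908148  316.00555758]]
[[311.8989496  300.44069404]]
```

Call:
send_rows(series="0 0 0 0 10 0 1; 0 0 0 0 22 0 1; 0 0 0 0 36 0 1; 0 0 0 0 46 0 1; 0 0 0 0 52 0 1; 0 0 0 0 52 0 1; 0 0 0 0 52 0 0.6; 0 0 0 0 52 0 0.4; 0 0 0 0 52 0 0.4; 0 0 0 0 52 0 0.4; 0 0 0 0 52 0 0.4", force=20)

```text
clock: 3.9
position: [0.5142, -0.1998, 0.1511]
tool_rot: [-1.571, -0.0, 1.825]
force: [-5.0, 5.0, 8.5]
grip_width: 0.0473
```

```bash
python3 -c "
from h import *
s=monitor.observe();print(s['qpos'],s['position'],s['tool_rot'],s['force'],s['moment'])
grab('scene','s2',(80,40,280,200),4);grab('top','t2',(340,200,500,320),5)"
```

```text
[ 0.83859064  0.64700052 -0.81957413  1.84844309  0.59201371  0.90878101
  1.56515124] [ 0.51415704 -0.19979919  0.15110288] [-1.57122366e+00 -3.13228207e-04  1.82544326e+00] [-4.98467462  5.03848876  8.52936453] [ 1.13062255  0.99078509 -0.04810852]
```

View pics/s2.png

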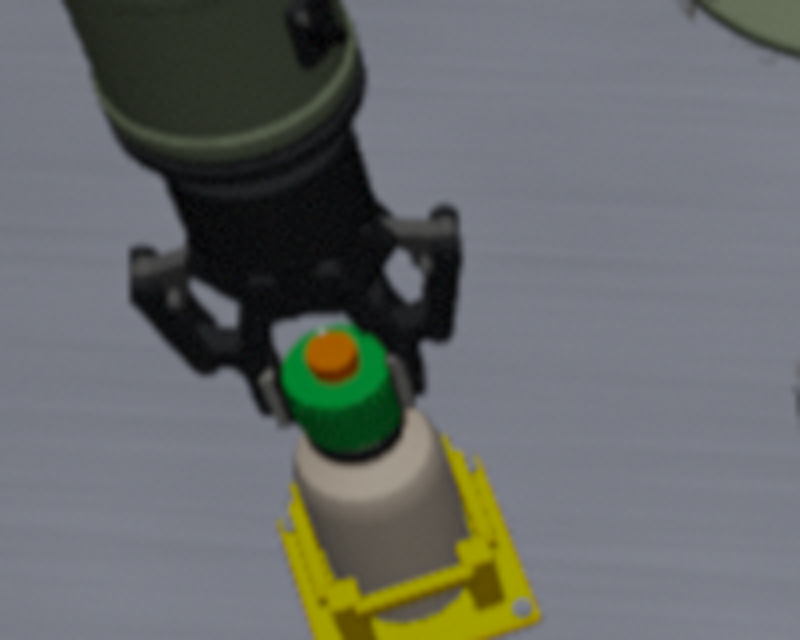

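View pics/t2.png

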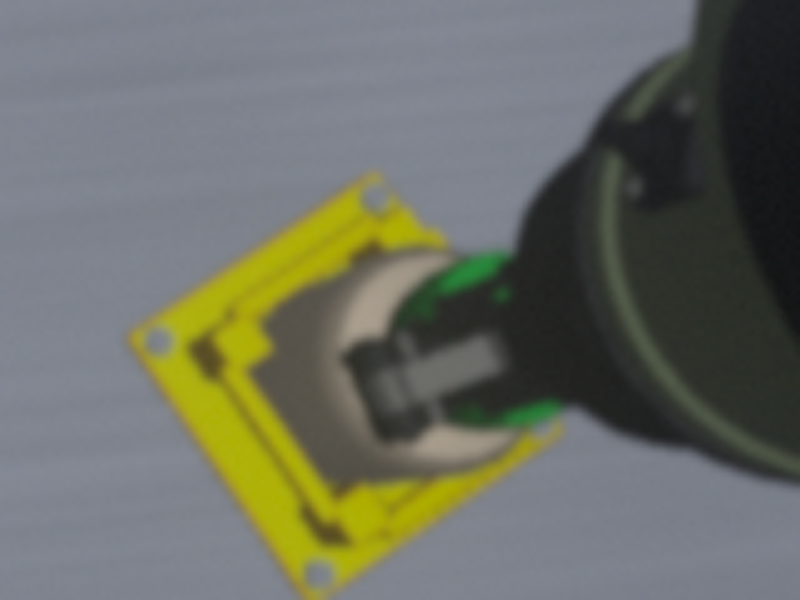

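Call:
send_rows(series="0 0.06 0 1 0 0 0.4; 0 0.17 0 1 0.2 0 0.4; 0 0.29 0 1 0.3 0 0.4; 0 0.41 0 1 0.4 0 0.4; 0 0.53 0 1 0.5 0 0.4; 0 0.65 0 1 0.6 0 0.4; 0 0.77 0 1 0.7 0 0.4; 0 0.89 0 1 0.8 0 0.4; 0 1.01 0 1 1.0 0 0.4; 0 1.13 0 1 1.1 0 0.4; 0 1.25 0 1 1.2 0 0.4; 0 1.37 0 1 1.3 0 0.4; 0 1.49 0 1 1.4 0 0.4; 0 1.61 0 1 1.5 0 0.4; 0 1.73 0 1 1.6 0 0.4; 0 1.85 0 1 1.8 0 0.4; 0 1.97 0 1 1.9 0 0.4; 0 2.09 0 1 2.0 0 0.4; 0 2.18 0 1 2.1 0 0.4; 0 2.2 0 1 2.1 0 0.4")

```text
clock: 5.67
position: [0.5129, -0.2006, 0.149]
tool_rot: [-1.573, 0.001, -0.382]
force: [-9.4, -5.0, 10.2]
grip_width: 0.0473
```

```bash
python3 -c "
from h import *
s=monitor.observe();print(s['qpos'],s['position'],s['tool_rot'],s['force'],s['moment'])
grab('scene','s3',(80,40,280,200),4);grab('top','t3',(340,200,500,320),5)"
```

```text
[ 0.45796591  0.53555614 -0.26496157  1.87132259  0.19743733  0.7607544
 -0.29716143] [ 0.51292778 -0.20058856  0.14895711] [-1.57251771e+00  5.30118512e-04 -3.81880607e-01] [-9.42873581 -4.97038903 10.23301564] [-0.8935973   2.13178826  0.07870084]
```

View pics/s3.png

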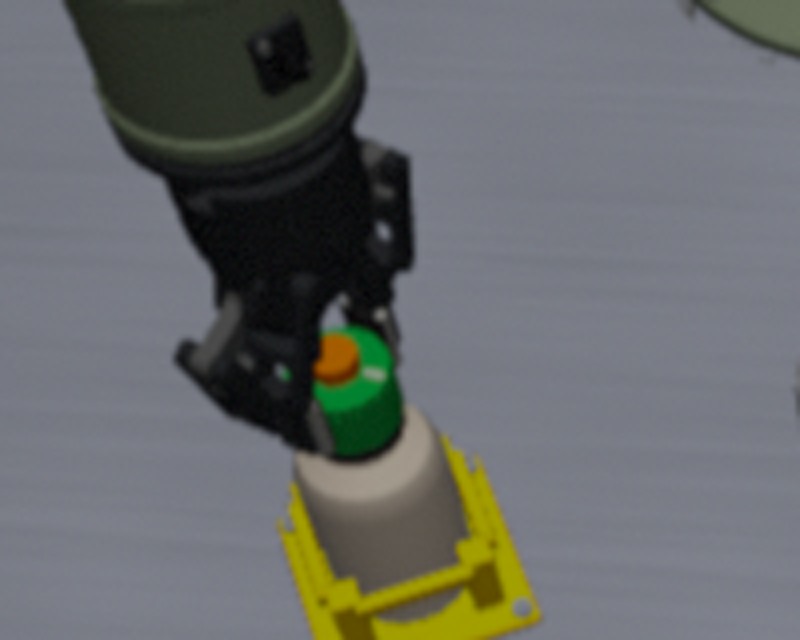

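View pics/t3.png

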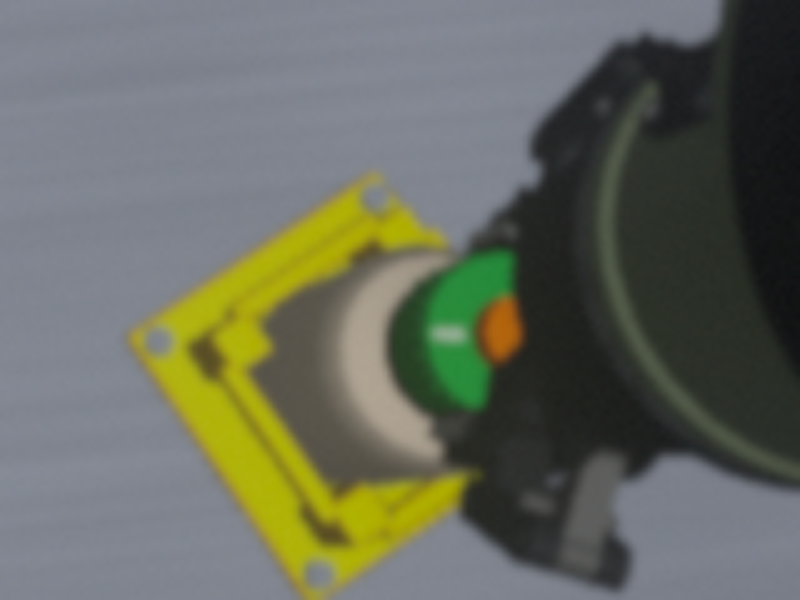

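Call:
send_rows(series="0 0.06 0 -0.7 0 -0.8 0.4; 0 0.17 0 -0.7 0.2 -0.8 0.4; 0 0.29 0 -0.7 0.3 -0.8 0.4; 0 0.41 0 -0.7 0.4 -0.8 0.4; 0 0.53 0 -0.7 0.5 -0.8 0.4; 0 0.65 0 -0.7 0.6 -0.8 0.4; 0 0.77 0 -0.7 0.7 -0.8 0.4; 0 0.89 0 -0.7 0.8 -0.8 0.4; 0 1.01 0 -0.7 1.0 -0.8 0.4; 0 1.13 0 -0.7 1.1 -0.8 0.4; 0 1.25 0 -0.7 1.2 -0.8 0.4; 0 1.37 0 -0.7 1.3 -0.8 0.4; 0 1.49 0 -0.7 1.4 -0.8 0.4; 0 1.61 0 -0.7 1.5 -0.8 0.4; 0 1.73 0 -0.7 1.6 -0.8 0.4; 0 1.85 0 -0.7 1.8 -0.8 0.4; 0 1.97 0 -0.7 1.9 -0.8 0.4; 0 2.08 0 -0.7 2.0 -0.8 0.4; 0 2.1 0 -0.7 2.0 -0.8 0.4")

```text
clock: 7.35
position: [0.5127, -0.1992, 0.1469]
tool_rot: [-1.572, 0.001, -2.482]
force: [-6.8, 4.7, 13.2]
grip_width: 0.0472
```

```bash
python3 -c "
from h import *
s=monitor.observe();print(s['qpos'],s['position'],s['tool_rot'],s['force'],s['moment'])
grab('scene','s4',(80,40,280,200),4);grab('top','t4',(340,200,500,320),5)"
```

```text
[ 0.05045645  0.54968928  0.29537773  1.89630408 -0.23211625  0.72912874
 -2.00273113] [ 0.51272512 -0.19923738  0.14687639] [-1.57190210e+00  6.83451461e-04 -2.48161182e+00] [-6.78061003  4.6843712  13.16609261] [1.10302028 1.31032965 0.08469916]
```

View pics/s4.png

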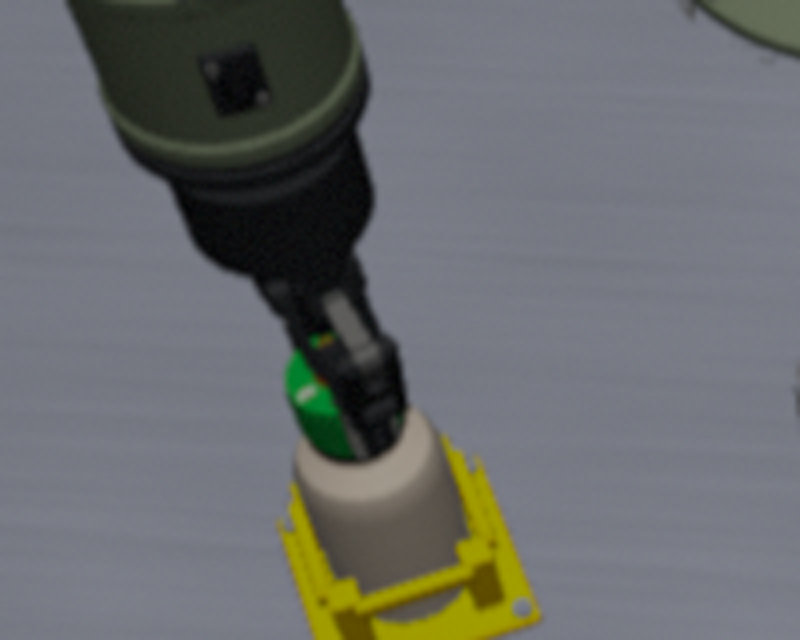

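Call:
send_rows(series="0 0 0 0 0 0 1; 0 0 0 0 0 0 1; 0 0 0 0 0 0 1; 0 0 0 0 -1 0 1; 0 -0.06 0 0 -1 0 1; 0 -0.18 0 0 -1 0 1; 0 -0.3 0 0 -1 0 1; 0 -0.42 0 0 -1 0 1; 0 -0.54 0 0 -1 0 1; 0 -0.66 0 0 -1 0 1; 0 -0.78 0 0 -1 0 1; 0 -0.9 0 0 -1 0 1; 0 -1.02 0 0 -1 0 1; 0 -1.14 0 0 -1 0 1; 0 -1.26 0 0 -1 0 1; 0 -1.38 0 0 -1 0 1; 0 -1.5 0 0 -1 0 1; 0 -1.62 0 0 -1 0 1; 0 -1.74 0 0 -1 0 1; 0 -1.86 0 0 -1 0 1")

```text
clock: 9.12
position: [0.5129, -0.2003, 0.1473]
tool_rot: [-1.571, -0.0, -0.609]
force: [0.1, -0.0, -0.2]
grip_width: 0.0852
```

Call:
send_rows(series="0 -0.12 0 0 0 0 1; 0 -0.24 0 0 0 0 1; 0 -0.36 0 0 0 0 1; 0 -0.48 0 0 0 0 1; 0 -0.6 0 0 0 0 1; 0 -0.72 0 0 0 0 1; 0 -0.84 0 0 0 0 1; 0 -0.96 0 0 0 0 1; 0 -1.08 0 0 0 0 1; 0 -1.2 0 0 0 0 1; 0 -1.32 0 0 0 0 1; 0 -1.44 0 0 0 0 1; 0 -1.56 0 0 0 0 1; 0 -1.68 0 0 0 0 1; 0 -1.8 0 0 0 0 1; 0 -1.92 0 0 0 0 1; 0 -2.04 0 0 0 0 1; 0 -2.1 0 0 0 0 1; 0 -2.1 0 0 0 0 1")

```text
clock: 10.7
position: [0.5127, -0.2005, 0.1471]
tool_rot: [-1.571, -0.0, 1.488]
force: [0.2, 0.6, 0.3]
grip_width: 0.0858
```

```bash
python3 -c "
from h import *
s=monitor.observe();print(s['qpos'],s['position'],s['tool_rot'],s['force'],s['moment'])
grab('scene','s5',(80,40,280,200),4);grab('top','t5',(340,200,500,320),5)"
```

```text
[ 0.7907643   0.62671112 -0.74142088  1.85618604  0.54324848  0.87235045
  1.2697459 ] [ 0.51272309 -0.20045519  0.14708714] [-1.57066779e+00 -2.21999144e-04  1.48757386e+00] [0.22010161 0.59273454 0.295643  ] [-0.01307445 -0.02068061  0.00863128]
```

View pics/s5.png

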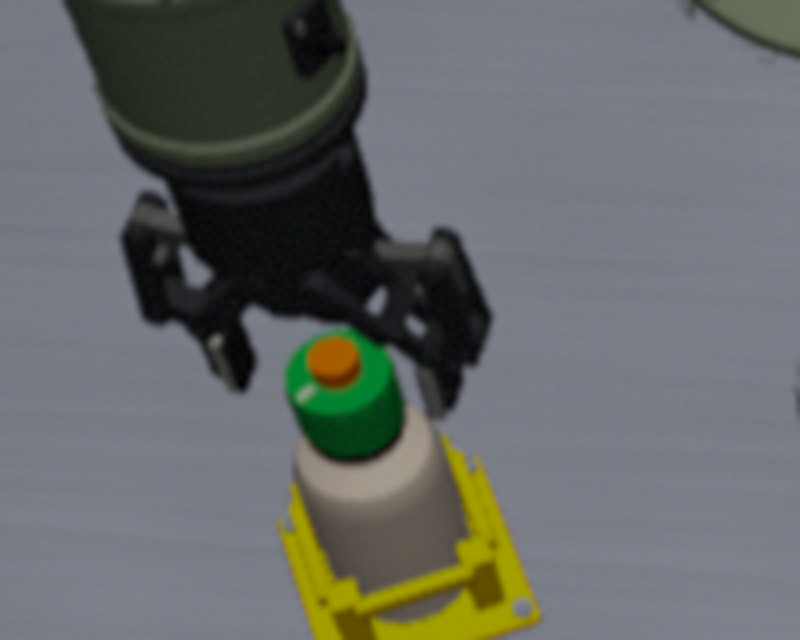

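Call:
send_rows(series="0 0 0 0 0 0 0.6; 0 0 0 0 0 0 0.4; 0 0 0 0 0 0 0.4; 0 0 0 0 0 0 0.4; 0 0 0 0 0 0 0.4; 0 0.06 0 0 0 0 0.4; 0 0.18 0 0 0.1 0 0.4; 0 0.3 0 0 0.2 0 0.4; 0 0.42 0 0 0.3 0 0.4; 0 0.54 0 0 0.4 0 0.4; 0 0.66 0 0 0.5 0 0.4; 0 0.78 0 0 0.7 0 0.4; 0 0.9 0 0 0.8 0 0.4; 0 1.02 0 0 0.9 0 0.4; 0 1.1 0 0 1 0 0.4")

```text
clock: 12.05
position: [0.513, -0.1997, 0.1464]
tool_rot: [-1.571, -0.0, 0.379]
force: [-0.4, 3.1, 3.1]
grip_width: 0.0472
```

```bash
python3 -c "
from h import *
s=monitor.observe();print(s['qpos'],s['position'],s['tool_rot'],s['force'],s['moment'])"
```

```text
[ 0.60133233  0.56373793 -0.46530623  1.86660685  0.34371218  0.79053787
  0.33196396] [ 0.51304949 -0.19968989  0.14635194] [-1.57074440e+00 -4.01150321e-04  3.78561948e-01] [-0.36615307  3.06203714  3.07918561] [0.56647488 0.06920528 0.09393701]
```

Call:
send_rows(series="0 0.08 0 0 0 0 0.4; 0 0.18 0 0 0.1 0 0.4; 0 0.28 0 0 0.2 0 0.4; 0 0.38 0 0 0.3 0 0.4; 0 0.48 0 0 0.4 0 0.4; 0 0.58 0 0 0.5 0 0.4; 0 0.6 0 0 0.6 0 0.4")

```text
clock: 12.63
position: [0.5131, -0.2, 0.1458]
tool_rot: [-1.571, -0.001, -0.219]
force: [0.9, 0.3, 3.7]
grip_width: 0.0479
```

```bash
python3 -c "
from h import *
s=monitor.observe();print(s['position'],s['tool_rot'],s['force'],s['moment'])
grab('scene','s6',(80,40,280,200),4)"
```

```text
[ 0.5131236  -0.19996054  0.14578117] [-1.57110299e+00 -5.32692654e-04 -2.19358278e-01] [0.9085132  0.34904631 3.68633341] [ 0.21006314 -0.08312565  0.70517683]
```

View pics/s6.png

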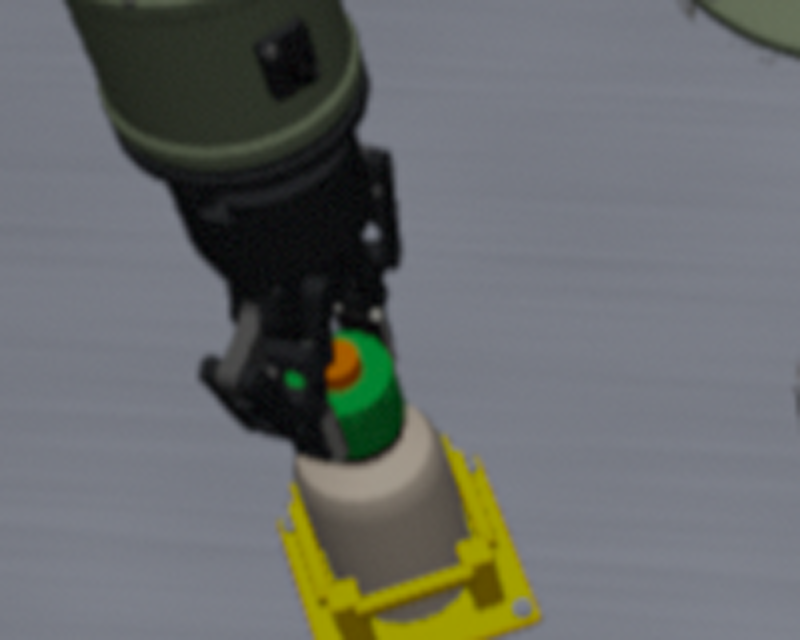

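Call:
send_rows(series="0 0.05 0 0 0 0 0.4; 0 0.1 0 0 0 0 0.4; 0 0.15 0 0 0 0 0.4; 0 0.15 0 0 0 0 0.4")

```text
clock: 13.02
position: [0.513, -0.2001, 0.1456]
tool_rot: [-1.571, -0.0, -0.364]
force: [1.2, -1.3, 2.0]
grip_width: 0.047
```

```bash
python3 -c "
from h import *
s=monitor.observe();print(s['position'],s['tool_rot'],s['force'],s['moment'])"
```

```text
[ 0.51302288 -0.20013479  0.14564364] [-1.57088497e+00 -3.52261697e-04 -3.64097023e-01] [ 1.17368121 -1.28752351  2.04658835] [-0.06643431 -0.18388666  0.40942241]
```

Call:
send_rows(series="0 0 0 0 0 0 1; 0 0 0 0 0 0 1; 0 0 0 0 0 0 1; 0 0 0 0 0 0 1; 0 0 0 0 -15 0 1; 0 0 0 0 -40 0 1; 0 0 0 0 -60 0 1; 0 0 0 0 -60 0 1; 0 0 0 0 -60 0 1")

```text
clock: 13.77
position: [0.5132, -0.2004, 0.2063]
tool_rot: [-1.571, -0.002, -0.365]
force: [0.2, 0.3, -0.8]
grip_width: 0.0855
```

```bash
python3 -c "
from h import *
s=monitor.observe();print(s['position'],s['tool_rot'],s['force'],s['moment'])
grab('scene','s7',(80,40,280,200),4);grab('top','t7',(340,200,500,320),5)"
```

```text
[ 0.5131603  -0.20035531  0.20633145] [-1.57083949 -0.00170955 -0.36470152] [ 0.19531021  0.34839233 -0.77222345] [-0.01601424  0.03286737  0.04449922]
```

View pics/s7.png

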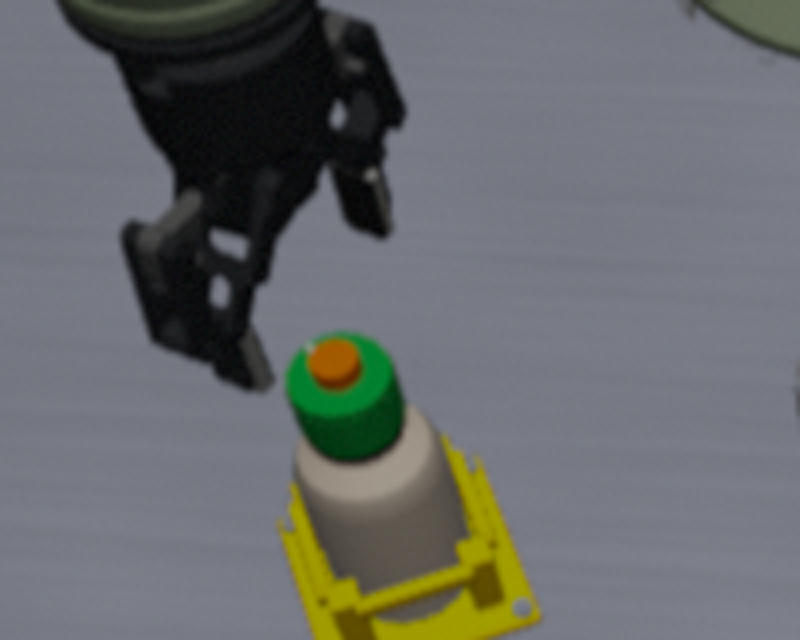

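View pics/t7.png

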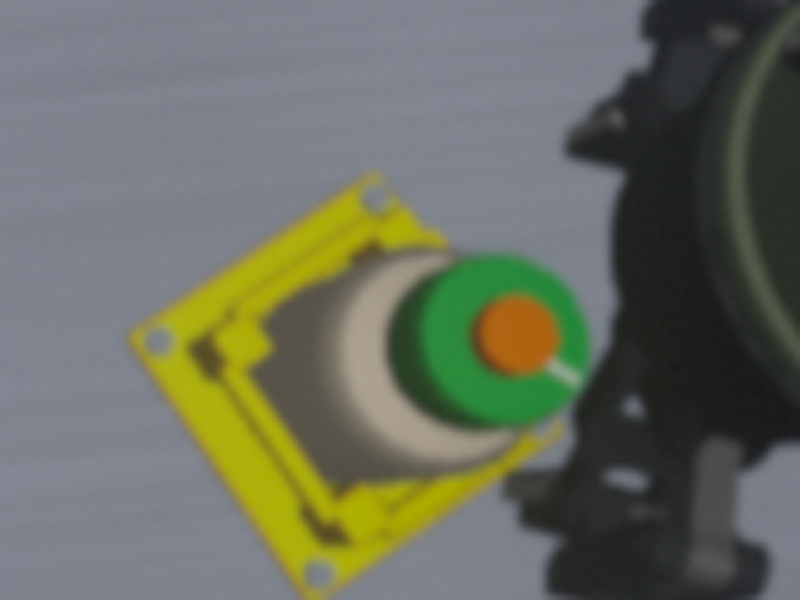

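Call:
send_rows(series="0 0 0 0 0 0 0.5; 0 0 0 0 0 0 0; 0 0 0 0 0 0 0; 0 0 0 0 0 0 0; 0 0 0 0 0 0 0; 0 0 0 0 0 0 0; 0 0 0 0 0 0 0; 0 0 0 0 0 0 0; 0 0 0 0 0 0 0; 0 0 0 0 5 0 0; 0 0 0 0 10 0 0; 0 0 0 0 15 0 0; 0 0 0 0 17 0 0; 0 0 0 0 17 0 0; 0 0 0 0 17 0 0")

```text
clock: 15.12
position: [0.5128, -0.2001, 0.1884]
tool_rot: [-1.571, 0.0, -0.365]
force: [0.1, 0.6, -0.1]
grip_width: -0.0
```

```bash
python3 -c "
from h import *
s=monitor.observe();print(s['position'],s['tool_rot'],s['force'],s['moment'])
grab('scene','s8',(80,40,280,200),4);grab('top','t8',(340,200,500,320),5)"
```

```text
[ 0.5128168  -0.20007878  0.18842974] [-1.57072414e+00  3.50916519e-04 -3.65026538e-01] [ 0.07607858  0.63661551 -0.10797975] [-0.05534993 -0.0092884   0.01443203]
```

View pics/s8.png

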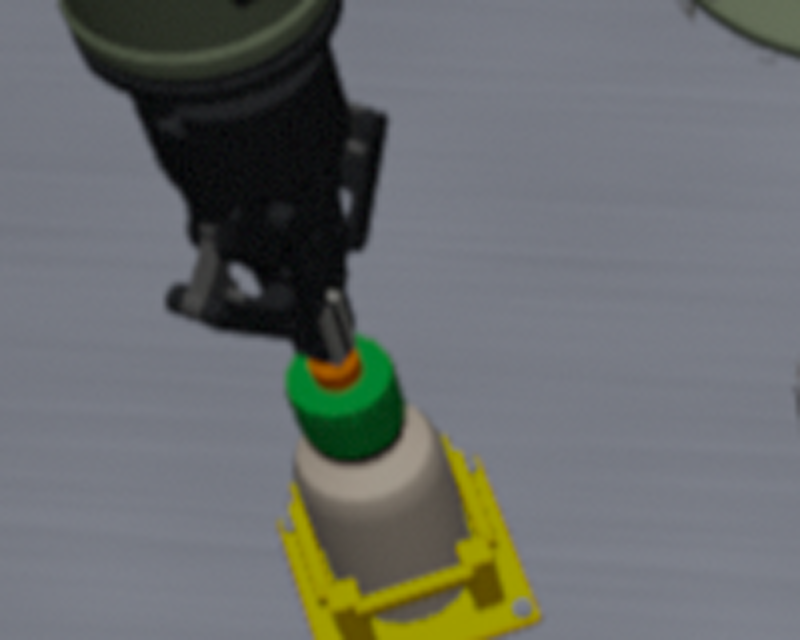

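View pics/t8.png

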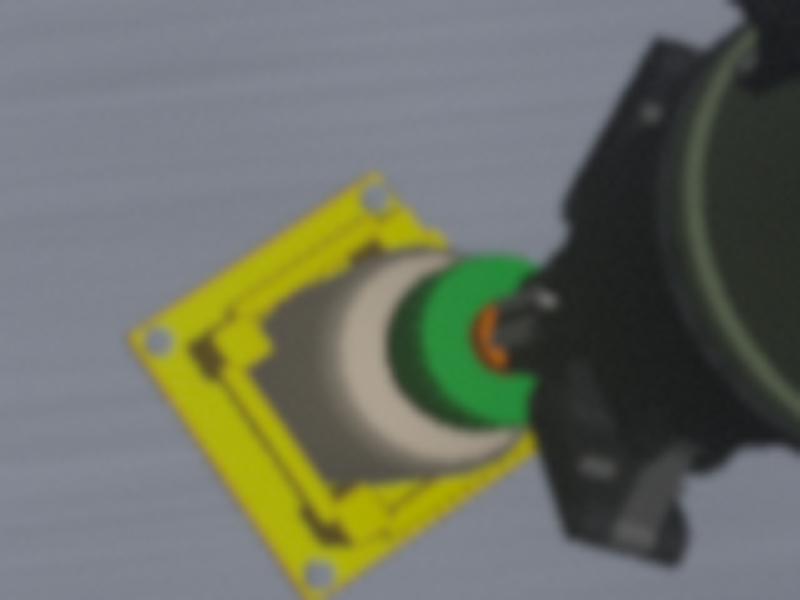

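Call:
send_rows(series="0 0 0 0 1.5 0 0; 0 0 0 0 3 0 0; 0 0 0 0 4 0 0; 0 0 0 0 4.5 0 0; 0 0 0 0 5 0 0; 0 0 0 0 5.5 0 0; 0 0 0 0 5.5 0 0")

```text
clock: 15.8
position: [0.513, -0.2001, 0.1834]
tool_rot: [-1.571, -0.0, -0.365]
force: [-2.2, 0.5, 7.0]
grip_width: 0.0
```

Call:
send_rows(series="0 0 0 0 0.5 0 0; 0 0 0 0 1 0 0; 0 0 0 0 1.5 0 0; 0 0 0 0 1.5 0 0")

```text
clock: 16.13
position: [0.5129, -0.2001, 0.1817]
tool_rot: [-1.571, -0.0, -0.365]
force: [-0.6, -0.1, 0.8]
grip_width: -0.0003
```

Call:
send_rows(series="0 0 0 0 0.5 0 0; 0 0 0 0 1 0 0; 0 0 0 0 1 0 0")

```text
clock: 16.38
position: [0.5127, -0.2001, 0.1804]
tool_rot: [-1.571, 0.0, -0.365]
force: [0.6, -0.8, 0.1]
grip_width: -0.0001
```

Call:
send_rows(series="0 0 0 0 -4 0 0; 0 0 0 0 -20 0 0; 0 0 0 0 -50 0 0; 0 0 0 0 -85 0 0; 0 0 0 0 -110 0 0.5; 0 0 0 0 -120 0 1; 0 0 0 0 -120 0 1; 0 0 0 0 -120 0 1")

```text
clock: 17.05
position: [0.5127, -0.2002, 0.3005]
tool_rot: [-1.571, -0.0, -0.365]
force: [0.4, 0.2, -0.8]
grip_width: 0.048
```

```bash
python3 -c "
from h import *
s=monitor.observe();print(s['position'],s['force'])
grab('scene','s9',(120,100,230,215),5);grab('top','t9',(380,220,480,320),6)
grab('scene','s9f');
"
```

```text
[ 0.51271969 -0.20018142  0.3004597 ] [ 0.38063736  0.17108503 -0.75475904]
```

View pics/s9.png

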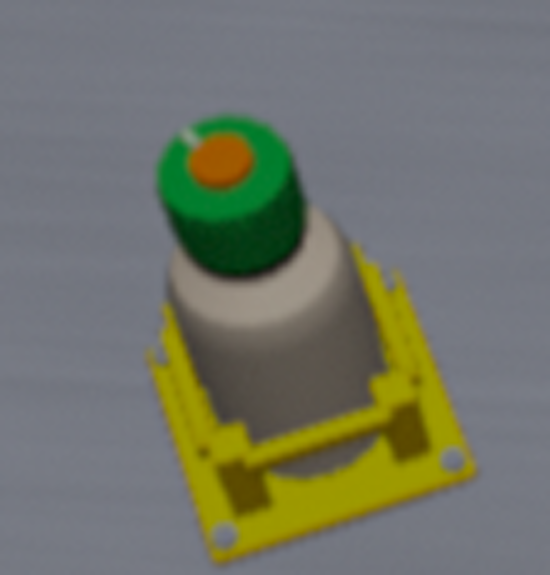

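View pics/t9.png

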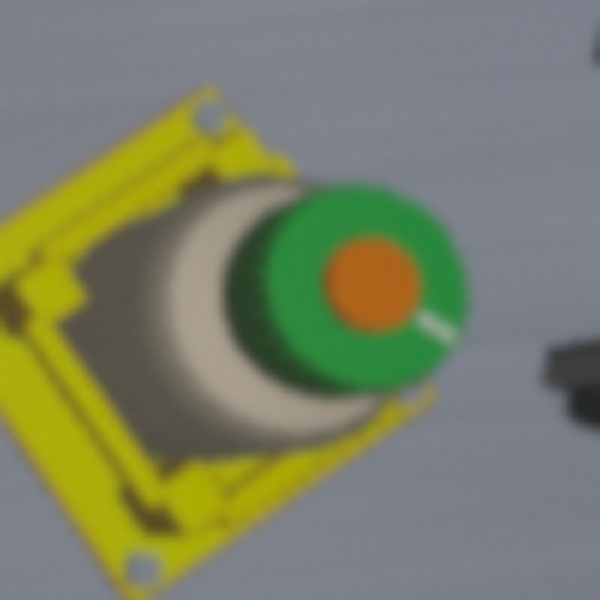

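View pics/s9f.png

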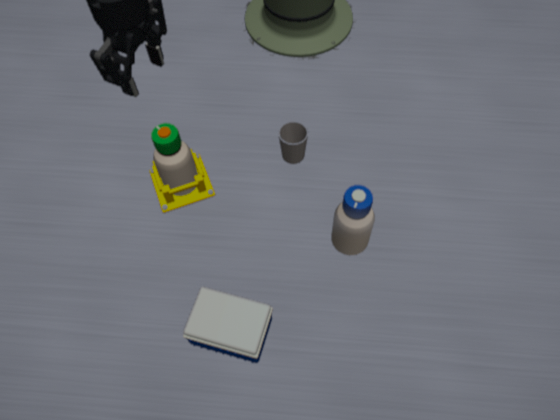

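```bash
python3 -c "
from h import *
print(tri({'scene':(120+221.5/5-.5,100+158.5/5-.5),'top':(380+374.5/6-.5,220+284.5/6-.5)}))
# mark mid: compare predicted cap rotation
c=[.5135,-.2003]
for u,z in (((360+541.5/6-.5,230+288/6-.5),.1695),((380+436/6-.5,220+327/6-.5),.1635)):
    d=onplane('top',u,z)-c;print(np.degrees(np.arctan2(d[1],d[0])),np.hypot(*d))
"
```

```text
(array([ 0.51387313, -0.20063851,  0.16743056]), array([-0.02737593, -0.00667812, -0.02145016,  0.00434788]))
-153.36226176735317 0.01691325710074667
-126.40841700607736 0.017647686532974965
```

```bash
python3 -c "
from workcell import bot;print(bot.job_done())"
```

```text
the job is handed in; nothing more can be done
None
```

The green cap is screwed fully home, the orange vent plug is clicked in, and I handed the job in at about 17 s.

- **Cap:** I turned it clockwise in two grips, about 5.8 to 6.0 rad in all. At the end the wrist moment rose from 0.09 to 0.7 N m, and turning on only made the pads slip, which fits the hard stop.
- **Vent plug:** I pushed it with the shut fingertips, and the highest force I read was 7 N. The force then dropped to about zero as the plug jumped in, and I backed off straight away.
- **Last checks:** With the gripper open and at 0.30 m height, the measured plug top was at 167.4 mm, against 167.5 mm expected with the cap home and the plug in. In the scene picture the black collar was no longer visible and the bystanders looked unmoved.
- **Disagreement:** The cap's white mark gave 5.8 rad of turn, while the commanded turn up to the stop was about 6.0. The difference is most likely pad slip at the stop plus pixel error. No check failed.

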